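Sort tagged tool-rest brackets into pass and reject nests

TASK

Two of the steel tool-rest brackets carry an inspection tag: a round disc for pass, a cross for reject. Put each tagged bracket into the wooden nest whose end block bears the same shape, standing on its foot and flat on the pocket floor, either way round lengthwise. Leave the bracket without a tag and the loose tapered wooden block where they are.

Things in the scene. Friction and masses are not known exactly. Their poses are not given: they have to be found in the camera images.
- bracket_round: Passed part: dark steel tool-rest bracket, 120 x 56 x 63 mm, about 0.35 kg, loose. Origin: centre of underside; z up, x along the length. Foot 12 mm thick; upright rib 22 mm thick (y), x = -50 to +10 mm, flat sides z = 16 to 52 mm, bright round top at 63 mm: pinch the rib across y, balance near x = -10 mm. On the foot at x = 36 mm: a round aluminium disc tag, 42 mm across.
- bracket_cross: Rejected part: dark steel tool-rest bracket, 120 x 56 x 63 mm, about 0.35 kg, loose. Origin: centre of underside; z up, x along the length. Foot 12 mm thick; upright rib 22 mm thick (y), x = -50 to +10 mm, flat sides z = 16 to 52 mm, bright round top at 63 mm: pinch the rib across y, balance near x = -10 mm. On the foot at x = 36 mm: an X-shaped aluminium tag, 48 mm along each bar.
- bracket_plain: Bracket not yet inspected, to be left alone: the same dark steel tool-rest bracket, 120 x 56 x 63 mm, about 0.35 kg, loose. Origin: centre of underside; z up, x along the length. Foot 12 mm thick; upright rib 22 mm thick (y), x = -50 to +10 mm, flat sides z = 16 to 52 mm, bright round top at 63 mm: pinch the rib across y, balance near x = -10 mm. Its foot is bare at the +x end (no tag).
- nest_round: Pass nest: fixed wooden nest with one open pocket, inside 148 (x) x 84 mm (y), 12 mm deep. Origin: underside, below the pocket centre. Pocket floor 5 mm and rims 17 mm above the underside, rims 12 mm thick. A bracket lies in it lengthwise along x, 14 mm spare all round. Dark end block at +x (x = 74 to 142 mm, 17 mm high) bears a round aluminium disc, 48 mm across.
- nest_cross: Reject nest: fixed wooden nest with one open pocket, inside 148 (x) x 84 mm (y), 12 mm deep. Origin: underside, below the pocket centre. Pocket floor 5 mm and rims 17 mm above the underside, rims 12 mm thick. A bracket lies in it lengthwise along x, 14 mm spare all round. Dark end block at +x (x = 74 to 142 mm, 17 mm high) bears an X-shaped aluminium plate, 56 mm along each bar.
- wood_block: Loose tapered hardwood block, 28 x 51 x 64 mm high, standing between the nests, to be left alone. Origin: centre of the underside, z up.

How it is judged:
By the outcome, as a careful person would: the job done as asked, in the order asked, and still so for the second after the job is handed in, with the robot touching nothing.
It also fails if it takes over 58 s, if anything falls off the work surface, if the arm or the gripper's body presses on something with over 40 N, if the wrist force passes 120 N, or if a joint passes its speed limit or range.

ROBOT

A 6-joint arm with a two-finger parallel gripper is mounted at the origin on a cart in front of the work surface, level with it; the furniture and walls round the work are solid. World frame = base frame: x ahead of the robot, y to its left, z up, the work surface at z = 0. Lengths are in m, angles in rad, forces in N, time in s.
With the tool pointing down it reaches from about 0.275 to 0.775 m from the base axis. Payload 14.6 kg.
Tool frame: the origin (TCP) lies between the finger pads; the fingertips stand 19 mm ahead of it and the grasp point (between the pads) is the TCP; z points along the fingers, y is the line along which they close (so a half turn about z gives the same grasp; the last joint's range is limited). The gripper opens to 85 mm and grips with 20 to 120 N. Pads are 22 mm wide; open, the fingers measure 114 mm over their backs; the gripper's body (76 mm by 85 mm) begins 54 mm behind the grasp point. The pads swing forward as they close: fully open they stand 13 mm farther back than shut.
Start: joints at [1.147, 0.263, -0.048, 1.259, 0, 1.415], TCP at [0.139, 0.506, 0.25] pointing down, gripper open.
Joint ranges: [-2.65, 2.65], [-0.89, 1.7], [-1.18, 1.37], [-2.13, 2.11], [-1.35, 1.29], [-3.14, 3.14]. Speed limits (rad/s): [1.89, 1.89, 2.57, 2.79, 3.14, 3.14].

INTERFACE

Orientations are given as a unit quaternion [x, y, z, w].
In Python, from station import ctrl gives the robot as it stands.
- The arm moves only by the tool arm_command, never from a script. Its argument "plan" is a list that holds one entry, the list of rows, each a list of 6 numbers: the shift along the tool's x, y, z in cm, then the turn, a rotation vector about the tool's x, y, z in rad. In form: [[[x, y, z, rx, ry, rz], ...]]. A call has 1 to 20 rows; each row shifts and turns the commanded pose from where the row before left it, along the tool's axes as they then stand; what a row does not reach is not made up. A row lasts 1/8 s, in which the tool goes at most 62.5 mm and 10.7 degrees, less where a joint would pass 70% of its speed; a pose out of reach is approached as far as the arm can. A call is refused whole if a number of a shift passes 6.25 or a number of a turn 0.188, either way. A call with a gripper value outside its range is refused whole. "jaw" is the finger opening in cm, from 0 to 8.54, set as the call begins (left out, the last holds). The fingers move at their own pace and stop on an object; "force" is the grip in N (left out, the last holds). Time passes only in rows, so rows that do not move let the fingers close. It gives the time, the measured TCP pose, the force, the opening and the grip force at its end, in the units of the state.
- ctrl.read_state(): the state, without advancing time (a new reading comes with each control period).
- ctrl.get_image(name): name is "side" or "top" or "wrist"; returns the picture (420x560x3 uint8, red, green, blue); there is no depth.
- ctrl.calibration(name): a dict with "fov_y" (degrees; the focal length in pixels is half the picture's height over the tangent of half this angle, whatever the lens; pixels are square), "cx", "cy" (the principal point, pixels), "world_from_camera" (4x4, takes a point from camera to world coordinates). Camera axes: x right, y up, looking along -z (the intrinsics and any distortion apply to the point x, -y, -z); pixel columns grow to the right and rows downward; lengths in m; the calibration is good to about 2 mm. A picture is of the moment at which its call begins: read the wrist's pose just before it. calibration takes no time and is no camera call; for the wrist camera it gives the pose at the moment of the call.
- ctrl.sign_off(): hands the job in; it is judged then, once.
Trained networks look in the newest picture that a camera, given by its name, has taken for a name from the list of things; names that differ only in an ending like _2 or _b are one class to them, and where a whole thing is asked for, a point or a joint stands for the part that bears it (a point fixed in the world has none). Each returns a list of dicts, best first, with "confidence" (0 to 1); they miss things now and then, are a little off and sometimes report something else, mostly with a low value. They report only what shows in the picture. A call takes as long as a camera call.
- ctrl.look_for(camera, target): "box" ([centre column, centre row, width, height] in pixels, round what is visible of it).
- ctrl.cut_out(camera, target): "mask" (420x560 bool, what is visible of it) and "box" ([centre column, centre row, width, height] in pixels, round what is visible of it).
The state is a dict: "time_s": time; "qpos": joint angles; "joint_velocities": joint speeds; "tau": joint torques, N m; "tcp_pos": TCP position; "tcp_rot": TCP orientation; "force": force on the tool from outside, world axes, zero at the start; "wrist_torque": the same for the moment, N m; "opening": finger opening in m; "gripper_force": force on a finger pad.
Only numpy, scipy, OpenCV 4.12 (cv2) and the standard library are available. Lean on these libraries where they do the work, as an engineer would, in place of code of your own. Each camera call takes 0.05 s, during which the arm holds its last target. There are 200 camera calls.

## Working session

There is one attempt and no reset: what is moved stays moved. The work goes in short steps, Python scripts to look and compute and a tool call to move; the robot and the scene stay as the last step left them, time stands still between calls to the robot, and variables do not carry over. Pictures are saved under pics/ and viewed, at most 10 in all, crops included, and the job is handed in when it is done.

Besides the shell and the picture viewer there is one more tool, called after ">>>" as name([rows], argument=value, ...), one row to a line, values as JSON. arm_command: Moves the arm, as the interface text tells. Its arguments: {"type":"object","properties":{"plan":{"type":"array","items":{"type":"array","items":{"type":"array","items":{"type":"number"}}}},"jaw":{"type":"number"},"force":{"type":"number"}},"required":["plan"]}

```bash
ls; mkdir -p pics; python3 - <<'E'
from station import ctrl
import cv2,numpy as np
for n in ("top","side"):
    im=ctrl.get_image(n); cv2.imwrite(f"pics/{n}0.png",im[:,:,::-1])
    c=ctrl.calibration(n); print(n,{k:(np.round(v,4).tolist()) if not isinstance(v,str) else v for k,v in c.items()})
    for t in ("bracket_round","bracket_cross","bracket_plain","nest_round","nest_cross","wood_block"):
        print(t,[(np.round(d["box"]).tolist(),round(d["confidence"],2)) for d in ctrl.look_for(n,t)[:3]])
s=ctrl.read_state(); print(s)
E
```

```text
pics
top {'fov_y': 52.6261, 'cx': 273.7473, 'cy': 210.4702, 'world_from_camera': [[0.0158, 0.9887, -0.1494, 0.4168], [-0.9994, 0.02, 0.0273, 0.0009], [0.03, 0.1489, 0.9884, 0.9953], [0.0, 0.0, 0.0, 1.0]]}
bracket_round [([273.0, 257.0, 26.0, 48.0], 0.85)]
bracket_cross []
bracket_plain [([272.0, 256.0, 29.0, 52.0], 0.63), ([183.0, 261.0, 30.0, 59.0], 0.57), ([281.0, 171.0, 25.0, 20.0], 0.54)]
nest_round [([223.0, 165.0, 48.0, 96.0], 0.86)]
nest_cross [([346.0, 170.0, 60.0, 96.0], 0.56), ([271.0, 255.0, 27.0, 48.0], 0.37), ([184.0, 260.0, 33.0, 56.0], 0.21)]
wood_block [([280.0, 171.0, 26.0, 19.0], 0.85)]
side {'fov_y': 53.9087, 'cx': 281.3364, 'cy': 205.0083, 'world_from_camera': [[-0.9684, 0.2017, -0.1468, 0.4678], [-0.2495, -0.7916, 0.5577, 0.4562], [-0.0037, 0.5767, 0.8169, 0.7337], [0.0, 0.0, 0.0, 1.0]]}
bracket_round [([344.0, 224.0, 60.0, 39.0], 0.71)]
bracket_cross [([364.0, 157.0, 47.0, 42.0], 0.84)]
bracket_plain [([336.0, 319.0, 68.0, 36.0], 0.69)]
nest_round [([227.0, 251.0, 120.0, 71.0], 0.79)]
nest_cross [([267.0, 150.0, 98.0, 44.0], 0.75)]
wood_block [([253.0, 196.0, 15.0, 34.0], 0.73)]
{'time_s': 0.7, 'qpos': array([ 1.14669618e+00,  2.63097425e-01, -4.83522599e-02,  1.25939080e+00,
       -1.47045034e-05,  1.41550009e+00]), 'joint_velocities': array([-0.00152263,  0.00193348, -0.00157761, -0.00068985,  0.00064751,
       -0.00103411]), 'tau': array([ 7.79725506e-04, -6.37307954e+01,  3.84730983e+01,  5.35637773e-04,
       -4.83896793e-05, -1.16179936e-05]), 'tcp_pos': array([0.13942805, 0.50612808, 0.25026042]), 'tcp_rot': array([ 1.33997682e-01,  9.90981645e-01, -2.32604490e-05,  7.38369771e-07]), 'force': array([ 0.03012793,  0.88795202, -0.19170505]), 'wrist_torque': array([-0.01356615, -0.03785265, -0.02286872]), 'gripper_force': 0.0, 'opening': 0.08518573415775654}
```

```bash
python3 - <<'E'
import cv2
a=cv2.imread("pics/top0.png")[90:310,130:410]; b=cv2.imread("pics/side0.png")[110:350,150:430]
cv2.imwrite("pics/topc.png",cv2.resize(a,None,fx=2.7,fy=2.7,interpolation=cv2.INTER_CUBIC))
cv2.imwrite("pics/sidec.png",cv2.resize(b,None,fx=2.5,fy=2.5,interpolation=cv2.INTER_CUBIC))
E
```

```text
(no output)
```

View pics/topc.png

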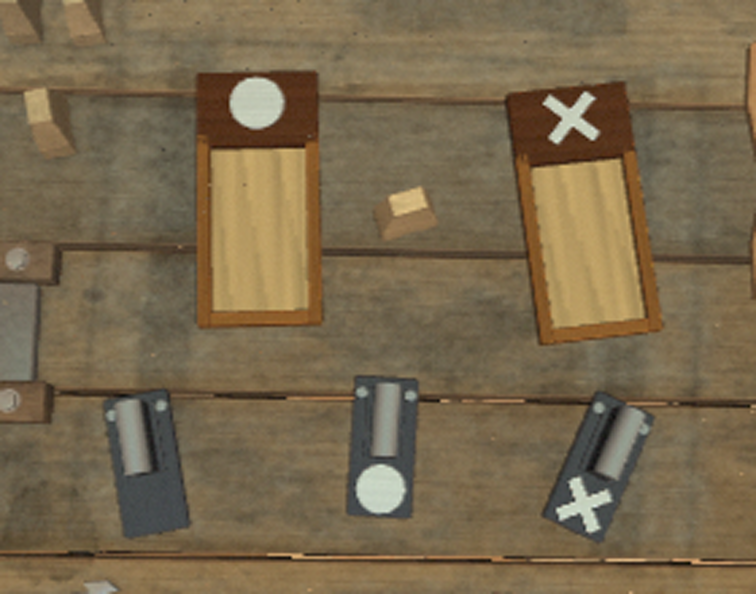

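View pics/sidec.png

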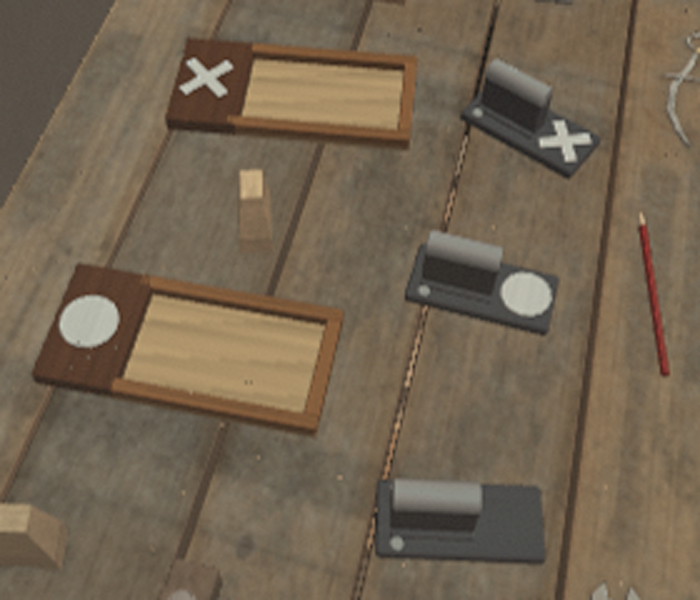

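The top view (2.7x crop) shows the round bracket centred near (382,447) and the cross bracket near (600,465). The plain bracket is on the left and is to be left alone. The round nest centre is near (260,230), the cross nest near (588,245), and the wood block stands between the nests. Both tags point toward the robot. I'll now fit rectangles to the corners.

```bash
cat > h.py <<'E'
from station import ctrl
import cv2,numpy as np
from scipy.optimize import least_squares
from scipy.spatial.transform import Rotation as R
def ray(cam,px,z,c=None):
    c=c or ctrl.calibration(cam); f=210/np.tan(np.radians(c["fov_y"])/2)
    px=np.asarray(px,float); T=np.array(c["world_from_camera"])
    d=np.c_[(px[:,0]-c["cx"])/f,-(px[:,1]-c["cy"])/f,-np.ones(len(px))]@T[:3,:3].T
    return T[:3,3]+d*((z-T[2,3])/d[:,2])[:,None]
def fit(P,M,a0):
    P=P[:,:2];M=np.array(M,float)
    def tr(p): c,s=np.cos(p[2]),np.sin(p[2]); return M@np.array([[c,s],[-s,c]])+p[:2]
    r=least_squares(lambda p:(tr(p)-P).ravel(),[*P.mean(0),a0]); return r.x,np.sqrt((r.fun**2).mean())*1e3
def go(pos,yaw):
    """tool-frame shift (cm) and z turn to bring TCP to pos with tool y along world yaw (mod pi)"""
    s=ctrl.read_state(); r=R.from_quat(s["tcp_rot"]); d=r.inv().apply(np.array(pos)-s["tcp_pos"])*100
    y=r.apply([0,1,0]); a=np.arctan2(y[1],y[0]); t=(yaw-a+np.pi/2)%np.pi-np.pi/2
    print("t",s["time_s"],"tcp",s["tcp_pos"].round(4),"shift cm",d.round(2),"turn rz",round(-t,3),"tilt",np.round(r.apply([0,0,1]),3),"q6",round(s["qpos"][5],2))
E
python3 - <<'E'
from h import *
cr=lambda l:np.array(l)/2.7+[130,90]
c=ctrl.calibration("top"); print({k for k in c})
F=[[-.06,-.028],[-.06,.028],[.06,.028],[.06,-.028]]   # image order TL,TR,BR,BL with x toward robot
N=[[.142,.054],[.142,-.054],[-.086,-.054],[-.086,.054]]
for n,l,M,z,a in (("br",[(356,377),(418,380),(412,517),(346,514)],F,.012,np.pi),("bc",[(598,391),(655,413),(603,542),(543,515)],F,.012,np.pi),
 ("nr",[(198,73),(318,71),(322,325),(197,326)],N,.017,0),("nc",[(506,95),(625,82),(662,328),(542,343)],N,.017,0)):
    p,e=fit(ray("top",cr(l),z,c),M,a); print(n,p.round(4),"rms mm",round(e,1))
    if n[0]=="b": g=p[:2]-.010*np.array([np.cos(p[2]),np.sin(p[2])]); print(" grasp",g); go([*g,.15],p[2]+np.pi/2)
E
```

```text
{'cx', 'world_from_camera', 'cy', 'fov_y'}
br [ 0.4607 -0.0236  3.1017] rms mm 1.4
 grasp [ 0.47073298 -0.02398381]
t 0.7 tcp [0.1394 0.5061 0.2503] shift cm [-46.02 -42.31  10.03] turn rz -0.229 tilt [-0. -0. -1.] q6 1.42
bc [ 0.4483 -0.2097  2.7353] rms mm 1.3
 grasp [ 0.45750737 -0.21365715]
t 0.7 tcp [0.1394 0.5061 0.2503] shift cm [-49.78 -60.95  10.03] turn rz 0.137 tilt [-0. -0. -1.] q6 1.42
nr [0.6482 0.0878 0.0379] rms mm 0.5
nc [ 0.6431 -0.2006  0.1359] rms mm 1.3
```

>>> arm_command([
  [[-2.7, -2.5, 0.2, 0, 0, 0], [-2.7, -2.5, 0.2, 0, 0, 0], [-2.7, -2.5, 0.2, 0, 0, 0], [-2.7, -2.5, 0.2, 0, 0, 0], [-2.7, -2.5, 0.2, 0, 0, 0], [-2.7, -2.5, 0.2, 0, 0, 0], [-2.7, -2.5, 0.2, 0, 0, 0], [-2.7, -2.5, 0.2, 0, 0, 0], [-2.7, -2.5, 0.2, 0, 0, 0], [-2.7, -2.5, 0.2, 0, 0, 0], [-2.7, -2.5, 0.2, 0, 0, 0], [-2.7, -2.5, 0.2, 0, 0, 0], [-2.7, -2.5, 0.2, 0, 0, 0], [-2.7, -2.5, 0.2, 0, 0, 0], [-2.7, -2.5, 0.2, 0, 0, 0], [-2.7, -2.5, 0.2, 0, 0, 0], [-2.8, -2.3, 0.2, 0, 0, 0], [0, 0, 0, 0, 0, -0.115], [0, 0, 0, 0, 0, -0.114], [0, 0, 0, 0, 0, 0]],
], jaw=8.5)

```text
time_s: 3.2
tcp_pos: [0.4706, -0.0239, 0.2163]
tcp_rot: [0.02, 1.0, -0.0, 0.0]
force: [0.5, -1.0, -0.9]
opening: 0.0849
gripper_force: 0.0
```

```bash
python3 - <<'E'
from h import *
go([.4707,-.024,.15],3.1017+np.pi/2)
c=ctrl.calibration("wrist"); im=ctrl.get_image("wrist"); cv2.imwrite("pics/w1.png",im[:,:,::-1])
print(c)
for t in ("bracket_round",): print([(np.round(d["box"]).tolist(),d["confidence"]) for d in ctrl.look_for("wrist",t)])
E
```

```text
t 3.2 tcp [ 0.4706 -0.0239  0.2163] shift cm [-0.01 -0.01  6.63] turn rz -0.001 tilt [ 0. -0. -1.] q6 -0.18
{'fov_y': 60.52321794193011, 'cx': 284.5986851160463, 'cy': 209.4601223574676, 'world_from_camera': array([[ 0.04105479, -0.95234171, -0.3022578 ,  0.39391517],
       [ 0.99915621,  0.03877757,  0.01353363, -0.02014427],
       [-0.00116782, -0.30255838,  0.95313014,  0.34128647],
       [ 0.        ,  0.        ,  0.        ,  1.        ]])}
[([286.0, 177.0, 68.0, 142.0], 0.9)]
```

View pics/w1.png

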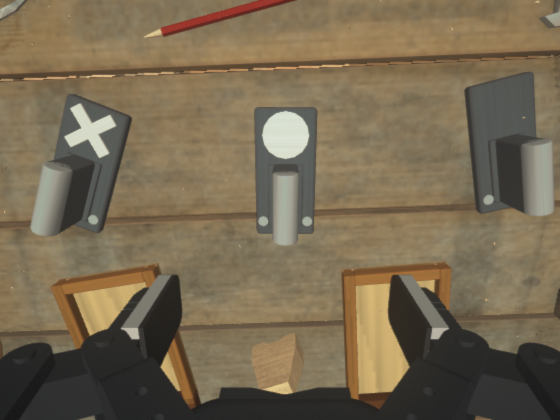

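The wrist view shows the round bracket straight ahead. Its foot corners are (255,108), (316,108), (314,233) and (257,234), and the disc is at (286,134). The cross bracket is on the left, with its tag at (90,131). I'll refit both from here.

```bash
python3 - <<'E'
from h import *
c=ctrl.calibration("wrist")
F=[[.06,.028],[.06,-.028],[-.06,-.028],[-.06,.028]]
p,e=fit(ray("w",[(255,108),(316,108),(314,233),(257,234)],.012,c),F,np.pi); print(p,e)
t=ray("w",[(286,134)],.0125,c); print("tag",t, "tag pred",p[:2]+.036*np.array([np.cos(p[2]),np.sin(p[2])]))
g=p[:2]-.010*np.array([np.cos(p[2]),np.sin(p[2])]); go([*g,.037],p[2]+np.pi/2)
p,e=fit(ray("w",[(69,94),(131,118),(102,232)],.012,c),F[:3],np.pi); print("cross",p,e)
print("nest inner top corners", ray("w",[(345,268),(451,264),(54,283),(158,265)],.017,c))
E
```

```text
[ 0.46388611 -0.02244419  3.10107555] 0.8035125472645472
tag [[ 0.42715433 -0.02044082  0.0125    ]] tag pred [ 0.42791566 -0.02098597]
t 3.3 tcp [ 0.4706 -0.0238  0.2163] shift cm [-0.33  0.11 17.93] turn rz -0.002 tilt [ 0. -0. -1.] q6 -0.18
cross [ 0.44994697 -0.20660346  2.72858198] 1.1579856853901016
nest inner top corners [[ 0.56047977  0.03285253  0.017     ]
 [ 0.56051914  0.13792061  0.017     ]
 [ 0.56487436 -0.26115413  0.017     ]
 [ 0.54933028 -0.15296183  0.017     ]]
```

>>> arm_command([
  [[-0.3, 0.1, 2.5, 0, 0, 0], [0, 0, 2.5, 0, 0, 0], [0, 0, 2.5, 0, 0, 0], [0, 0, 2.5, 0, 0, 0], [0, 0, 2.5, 0, 0, 0], [0, 0, 2.0, 0, 0, 0], [0, 0, 1.8, 0, 0, 0], [0, 0, 1.5, 0, 0, 0], [0, 0, 0, 0, 0, 0], [0, 0, 0, 0, 0, 0]],
])

```text
time_s: 4.55
tcp_pos: [0.4739, -0.0229, 0.0388]
tcp_rot: [0.02, 1.0, -0.0, 0.0]
force: [-0.5, 0.4, -0.8]
opening: 0.0849
gripper_force: 0.0
```

>>> arm_command([
  [[0, 0, 0, 0, 0, 0], [0, 0, 0, 0, 0, 0], [0, 0, 0, 0, 0, 0], [0, 0, 0, 0, 0, 0], [0, 0, 0, 0, 0, 0], [0, 0, 0, 0, 0, 0], [0, 0, 0, 0, 0, 0], [0, 0, 0, 0, 0, 0]],
], jaw=1.0, force=60)

```text
time_s: 5.55
tcp_pos: [0.4737, -0.023, 0.0385]
tcp_rot: [0.02, 1.0, -0.0, 0.0]
force: [-0.9, 0.2, 5.2]
opening: 0.0213
gripper_force: 59.2
```

>>> arm_command([
  [[0, 0, -1, 0, 0, 0], [0, 0, -2, 0, 0, 0], [0, 0, -3, 0, 0, 0], [0, 0, -3, 0, 0, 0], [0, 0, -2, 0, 0, 0], [0, 0, 0, 0, 0, 0]],
])

```text
time_s: 6.3
tcp_pos: [0.4742, -0.023, 0.1495]
tcp_rot: [0.02, 1.0, -0.0, 0.001]
force: [0.4, 0.1, -4.2]
opening: 0.0216
gripper_force: 59.2
```

```bash
python3 - <<'E'
from h import *
go([.6575,.0884,.148],.038+np.pi/2); print(ctrl.read_state()["opening"])
im=ctrl.get_image("wrist"); cv2.imwrite("pics/w2.png",im[:,:,::-1])
E
```

```text
t 6.3 tcp [ 0.4742 -0.023   0.1495] shift cm [-17.87  11.86   0.19] turn rz -0.078 tilt [ 0.002 -0.001 -1.   ] q6 -0.18
0.021562616151902806
```

View pics/w2.png

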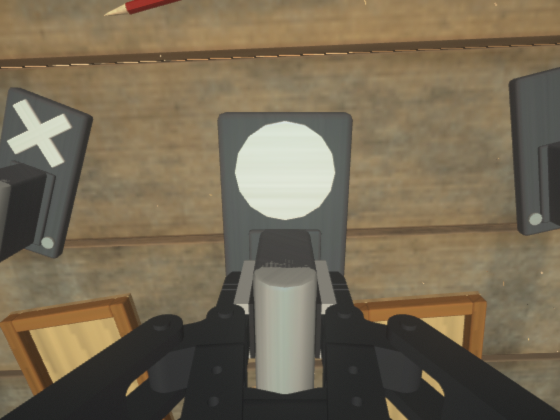

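The bracket hangs level, square in the pads, with the tag end at row 113, columns 219–351.

>>> arm_command([
  [[-1.8, 1.2, 0, 0, 0, 0], [-1.8, 1.2, 0, 0, 0, 0], [-1.8, 1.2, 0, 0, 0, 0], [-1.8, 1.2, 0, 0, 0, 0], [-1.8, 1.2, 0, 0, 0, 0], [-1.8, 1.2, 0, 0, 0, 0], [-1.8, 1.2, 0, 0, 0, 0], [-1.8, 1.2, 0, 0, 0, 0], [-1.8, 1.2, 0, 0, 0, 0], [-1.7, 1.1, 0, 0, 0, 0], [0, 0, 0, 0, 0, -0.078], [0, 0, 0, 0, 0, 0], [0, 0, 0, 0, 0, 0]],
])

```text
time_s: 7.98
tcp_pos: [0.6568, 0.0888, 0.1476]
tcp_rot: [-0.018, 1.0, 0.0, -0.001]
force: [-0.5, 1.3, -2.7]
opening: 0.021
gripper_force: 59.2
```

```bash
python3 - <<'E'
from h import *
go([.6575,.0884,.045],.038+np.pi/2)
c=ctrl.calibration("wrist"); s=ctrl.read_state()
q=ray("w",[(219,113),(351,113)],s["tcp_pos"][2]-.0265,c); r=R.from_quat(s["tcp_rot"])
print("end corners in tool (mm)",r.inv().apply(q-s["tcp_pos"])*1e3)
im=ctrl.get_image("wrist"); cv2.imwrite("pics/w3.png",im[:,:,::-1])
E
```

```text
t 7.975 tcp [0.6568 0.0888 0.1476] shift cm [-0.08 -0.04 10.26] turn rz -0.002 tilt [-0.001  0.    -1.   ] q6 -0.02
end corners in tool (mm) [[ 69.83402534 -26.3401573   26.57817205]
 [ 69.81195801  27.41158863  26.58037558]]
```

View pics/w3.png

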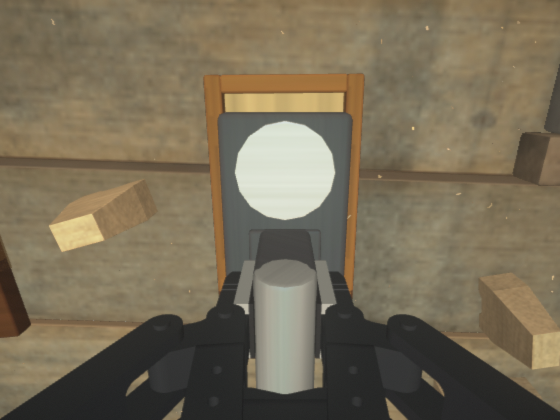

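The bracket hangs over the pocket, aligned with it. The nest's near corners are at (205,75) and (364,74), so I'll check centring with those.

```bash
python3 - <<'E'
from h import *
c=ctrl.calibration("wrist"); q=ray("w",[(205,75),(364,74)],.017,c); d=q[1]-q[0]; print(q,np.linalg.norm(d),np.arctan2(-d[0],d[1]))
m=q.mean(0)[:2]; u=np.array([np.cos(.038),np.sin(.038)]); print("centre",m+.086*u,"tcp goal",m+.096*u); go([*(m+.096*u),.044],.038+np.pi/2)
E
```

```text
[[0.56916225 0.03264111 0.017     ]
 [0.56470396 0.13854721 0.017     ]] 0.10599988990101884 0.04207181613552323
centre [0.65287102 0.08886137] tcp goal [0.6628638  0.08924128]
t 8.025 tcp [0.6569 0.0887 0.1479] shift cm [-0.61  0.03 10.38] turn rz -0.001 tilt [-0.001 -0.    -1.   ] q6 -0.03
```

>>> arm_command([
  [[-0.3, 0, 2, 0, 0, 0], [0, 0, 2, 0, 0, 0], [0, 0, 2, 0, 0, 0], [0, 0, 1.5, 0, 0, 0], [0, 0, 1.0, 0, 0, 0], [0, 0, 0.8, 0, 0, 0], [0, 0, 0.5, 0, 0, 0], [0, 0, 0.3, 0, 0, 0], [0, 0, 0.2, 0, 0, 0], [0, 0, 0, 0, 0, 0], [0, 0, 0, 0, 0, 0]],
])

```text
time_s: 9.4
tcp_pos: [0.6604, 0.089, 0.0455]
tcp_rot: [-0.019, 1.0, -0.0, 0.0]
force: [-0.3, 0.3, -2.8]
opening: 0.0212
gripper_force: 59.3
```

>>> arm_command([
  [[0, 0, 0.1, 0, 0, 0], [0, 0, 0.1, 0, 0, 0], [0, 0, 0, 0, 0, 0], [0, 0, 0, 0, 0, 0]],
])

```text
time_s: 9.9
tcp_pos: [0.6603, 0.0889, 0.0436]
tcp_rot: [-0.019, 1.0, -0.0, 0.0]
force: [-1.5, -0.6, 4.0]
opening: 0.0215
gripper_force: 60.0
```

>>> arm_command([
  [[0, 0, 0, 0, 0, 0], [0, 0, 0, 0, 0, 0], [0, 0, 0, 0, 0, 0], [0, 0, 0, 0, 0, 0], [0, 0, 0, 0, 0, 0], [0, 0, 0, 0, 0, 0], [0, 0, -1, 0, 0, 0], [0, 0, -2, 0, 0, 0], [0, 0, -3, 0, 0, 0], [0, 0, -4, 0, 0, 0], [0, 0, -4, 0, 0, 0], [0, 0, -2, 0, 0, 0], [0, 0, 0, 0, 0, 0]],
], jaw=7.5)

```text
time_s: 11.52
tcp_pos: [0.6608, 0.089, 0.2053]
tcp_rot: [-0.019, 1.0, -0.0, 0.002]
force: [0.3, 0.7, -0.5]
opening: 0.075
gripper_force: 0.0
```

```bash
python3 - <<'E'
from h import *
im=ctrl.get_image("wrist"); cv2.imwrite("pics/w4.png",im[:,:,::-1])
p=np.array([.44995,-.2066]);a=2.7286
p=(p+[.4483,-.2097])/2; a=2.732
g=p-.010*np.array([np.cos(a),np.sin(a)]); print(g); go([*g,.2],a+np.pi/2)
E
```

```text
[ 0.45829783 -0.21213236]
t 11.575 tcp [0.6604 0.089  0.2037] shift cm [ 21.34 -29.32   0.35] turn rz 0.448 tilt [ 0.001 -0.    -1.   ] q6 -0.03
```

View pics/w4.png

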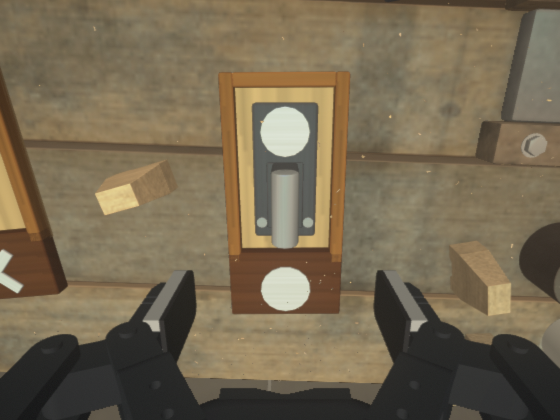

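The round bracket sits flat in the pass nest: foot spans columns 253–318, rows 103–236, inside the pocket. The wood block is untouched. Next is the cross bracket.

>>> arm_command([
  [[1.4, -2, 0, 0, 0, 0], [1.4, -2, 0, 0, 0, 0], [1.4, -2, 0, 0, 0, 0], [1.4, -2, 0, 0, 0, 0], [1.4, -2, 0, 0, 0, 0], [1.4, -2, 0, 0, 0, 0], [1.4, -2, 0, 0, 0, 0], [1.4, -2, 0, 0, 0, 0], [1.4, -2, 0, 0, 0, 0], [1.4, -2, 0, 0, 0, 0], [1.4, -2, 0, 0, 0, 0], [1.4, -2, 0, 0, 0, 0], [1.4, -2, 0, 0, 0, 0], [1.4, -1.7, 0, 0, 0, 0], [1.7, -1.6, 0, 0, 0, 0], [0, 0, 0, 0, 0, 0.15], [0, 0, 0, 0, 0, 0.15], [0, 0, 0, 0, 0, 0.148], [0, 0, 0, 0, 0, 0], [0, 0, 0, 0, 0, 0]],
], jaw=8.5)

```text
time_s: 14.08
tcp_pos: [0.4583, -0.212, 0.203]
tcp_rot: [0.202, 0.979, 0.0, -0.0]
force: [0.2, 1.1, -0.0]
opening: 0.0852
gripper_force: 0.0
```

```bash
python3 - <<'E'
from h import *
go([.4583,-.2121,.0375],2.732+np.pi/2)
im=ctrl.get_image("wrist"); cv2.imwrite("pics/w5.png",im[:,:,::-1])
E
```

```text
t 14.075 tcp [ 0.4583 -0.212   0.203 ] shift cm [-1.000e-02 -1.000e-02  1.655e+01] turn rz 0.003 tilt [-0.  0. -1.] q6 -0.19
```

View pics/w5.png

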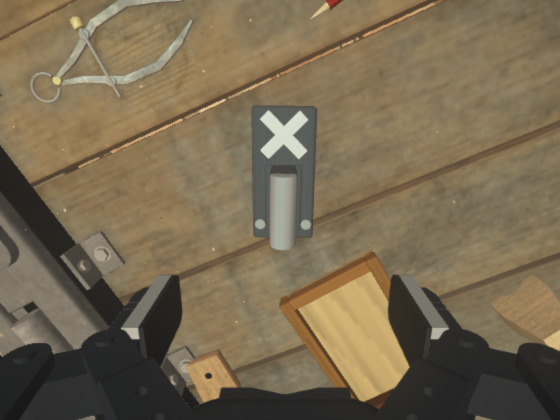

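The cross bracket is straight ahead, foot corners (252,106), (316,107), (312,237) and (253,236). The cross nest's near corners are at (281,299) and (375,253).

```bash
python3 - <<'E'
from h import *
c=ctrl.calibration("wrist")
F=[[.06,.028],[.06,-.028],[-.06,-.028],[-.06,.028]]
p,e=fit(ray("w",[(252,106),(316,107),(312,237),(253,236)],.012,c),F,2.73); print(p,e)
g=p[:2]-.010*np.array([np.cos(p[2]),np.sin(p[2])]); go([*g,.0375],p[2]+np.pi/2)
q=ray("w",[(281,299),(375,253)],.017,c);d=q[1]-q[0];a=np.arctan2(-d[0],d[1]);print(q,np.linalg.norm(d),a,q.mean(0)[:2]+.086*np.array([np.cos(.136),np.sin(.136)]))
E
```

```text
[ 0.44995728 -0.20916514  2.72085588] 0.8453887214127408
t 14.125 tcp [ 0.4584 -0.212   0.2031] shift cm [-0.12 -0.09 16.56] turn rz 0.014 tilt [-0.  0. -1.] q6 -0.19
[[ 0.5621244  -0.26010097  0.017     ]
 [ 0.5519113  -0.15897561  0.017     ]] 0.10163978967015201 0.10065316751246933 [ 0.64222375 -0.19787831]
```

>>> arm_command([
  [[-0.1, -0.1, 2.5, 0, 0, 0.01], [0, 0, 2.5, 0, 0, 0], [0, 0, 2.5, 0, 0, 0], [0, 0, 2.5, 0, 0, 0], [0, 0, 2.0, 0, 0, 0], [0, 0, 2.0, 0, 0, 0], [0, 0, 1.5, 0, 0, 0], [0, 0, 1.0, 0, 0, 0], [0, 0, 0, 0, 0, 0], [0, 0, 0, 0, 0, 0]],
])

```text
time_s: 15.38
tcp_pos: [0.4593, -0.2134, 0.0387]
tcp_rot: [0.208, 0.978, -0.0, 0.0]
force: [0.1, -0.7, 0.3]
opening: 0.085
gripper_force: 0.0
```

>>> arm_command([
  [[0, 0, 0, 0, 0, 0], [0, 0, 0, 0, 0, 0], [0, 0, 0, 0, 0, 0], [0, 0, 0, 0, 0, 0], [0, 0, 0, 0, 0, 0], [0, 0, 0, 0, 0, 0], [0, 0, 0, 0, 0, 0], [0, 0, 0, 0, 0, 0]],
], jaw=1.0, force=60)

```text
time_s: 16.38
tcp_pos: [0.4591, -0.2134, 0.0385]
tcp_rot: [0.208, 0.978, -0.0, 0.0]
force: [-2.7, 0.0, 6.5]
opening: 0.021
gripper_force: 59.2
```

>>> arm_command([
  [[0, 0, -1, 0, 0, 0], [0, 0, -2, 0, 0, 0], [0, 0, -3, 0, 0, 0], [0, 0, -3, 0, 0, 0], [0, 0, -2, 0, 0, 0], [0, 0, 0, 0, 0, 0], [0, 0, 0, 0, 0, 0]],
])

```text
time_s: 17.25
tcp_pos: [0.4587, -0.213, 0.1475]
tcp_rot: [0.208, 0.978, 0.0, -0.0]
force: [-0.2, 0.4, -4.1]
opening: 0.0213
gripper_force: 59.4
```

```bash
python3 - <<'E'
from h import *
u=np.array([np.cos(.136),np.sin(.136)]); g=np.array([.643,-.199])+.010*u; print(g)
go([*g,.148],.136+np.pi/2)
E
```

```text
[ 0.65290766 -0.19764419]
t 17.25 tcp [ 0.4587 -0.213   0.1475] shift cm [-17.11   9.32  -0.06] turn rz -0.556 tilt [-0.001  0.001 -1.   ] q6 -0.18
```

>>> arm_command([
  [[-1.7, 0.9, 0, 0, 0, 0], [-1.7, 0.9, 0, 0, 0, 0], [-1.7, 0.9, 0, 0, 0, 0], [-1.7, 0.9, 0, 0, 0, 0], [-1.7, 0.9, 0, 0, 0, 0], [-1.7, 0.9, 0, 0, 0, 0], [-1.7, 0.9, 0, 0, 0, 0], [-1.7, 0.9, 0, 0, 0, 0], [-1.7, 0.9, 0, 0, 0, 0], [-1.8, 1.2, 0, 0, 0, 0], [0, 0, 0, 0, 0, -0.14], [0, 0, 0, 0, 0, -0.14], [0, 0, 0, 0, 0, -0.14], [0, 0, 0, 0, 0, -0.136], [0, 0, 0, 0, 0, 0], [0, 0, 0, 0, 0, 0]],
])

```text
time_s: 19.25
tcp_pos: [0.6529, -0.198, 0.1475]
tcp_rot: [-0.067, 0.998, 0.0, -0.0]
force: [-0.3, -0.9, -4.4]
opening: 0.0214
gripper_force: 59.3
```

```bash
python3 - <<'E'
from h import *
go([.653,-.1976,.0437],.136+np.pi/2)
im=ctrl.get_image("wrist"); cv2.imwrite("pics/w6.png",im[:,:,::-1])
E
```

```text
t 19.25 tcp [ 0.6529 -0.198   0.1475] shift cm [-0.02  0.03 10.38] turn rz -0.003 tilt [-0.001  0.    -1.   ] q6 -0.55
```

View pics/w6.png

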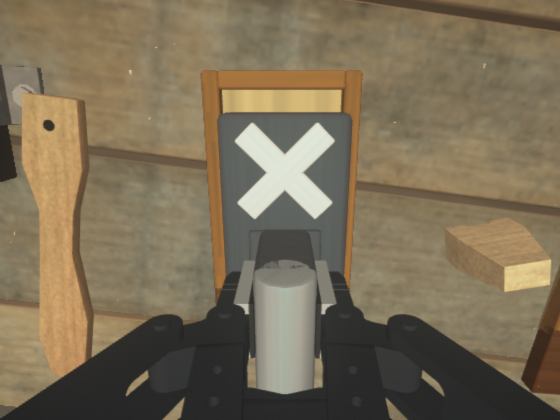

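The bracket is over the cross nest, near corners (202,71) and (362,71), parallel to it and about 2 mm to the right. I'll shift it slightly and lower it.

>>> arm_command([
  [[0, -0.2, 2, 0, 0, 0], [0, 0, 2, 0, 0, 0], [0, 0, 2, 0, 0, 0], [0, 0, 1.5, 0, 0, 0], [0, 0, 1.0, 0, 0, 0], [0, 0, 0.8, 0, 0, 0], [0, 0, 0.5, 0, 0, 0], [0, 0, 0.3, 0, 0, 0], [0, 0, 0.1, 0, 0, 0], [0, 0, 0.1, 0, 0, 0], [0, 0, 0, 0, 0, 0], [0, 0, 0, 0, 0, 0]],
])

```text
time_s: 20.8
tcp_pos: [0.6535, -0.2001, 0.0454]
tcp_rot: [-0.068, 0.998, -0.0, 0.0]
force: [-0.4, 0.0, -3.3]
opening: 0.0212
gripper_force: 59.4
```

>>> arm_command([
  [[0, 0, 0.1, 0, 0, 0], [0, 0, 0.1, 0, 0, 0], [0, 0, 0, 0, 0, 0], [0, 0, 0, 0, 0, 0]],
])

```text
time_s: 21.3
tcp_pos: [0.6534, -0.2001, 0.0435]
tcp_rot: [-0.068, 0.998, -0.0, 0.0]
force: [-2.6, -0.3, 2.4]
opening: 0.0209
gripper_force: 60.2
```

>>> arm_command([
  [[0, 0, 0, 0, 0, 0], [0, 0, 0, 0, 0, 0], [0, 0, 0, 0, 0, 0], [0, 0, 0, 0, 0, 0], [0, 0, 0, 0, 0, 0], [0, 0, 0, 0, 0, 0], [0, 0, -1, 0, 0, 0], [0, 0, -2, 0, 0, 0], [0, 0, -3, 0, 0, 0], [0, 0, -4, 0, 0, 0], [0, 0, -4, 0, 0, 0], [0, 0, -2, 0, 0, 0], [0, 0, 0, 0, 0, 0], [0, 0, 0, 0, 0, 0]],
], jaw=7.5)

```text
time_s: 23.05
tcp_pos: [0.6531, -0.1999, 0.2026]
tcp_rot: [-0.068, 0.998, 0.0, -0.0]
force: [-0.1, 0.8, -0.7]
opening: 0.0748
gripper_force: 0.0
```

```bash
python3 - <<'E'
from h import *
a=ctrl.get_image("wrist")[:,:,::-1]; b=ctrl.get_image("side")[110:350,150:430,::-1]
b=cv2.resize(b,(490,420)); a=cv2.resize(a[:300,150:450],(300,300)); a=cv2.copyMakeBorder(a,0,120,0,0,0)
cv2.imwrite("pics/fin.png",np.hstack([a,b]))
E
```

```text
(no output)
```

View pics/fin.png

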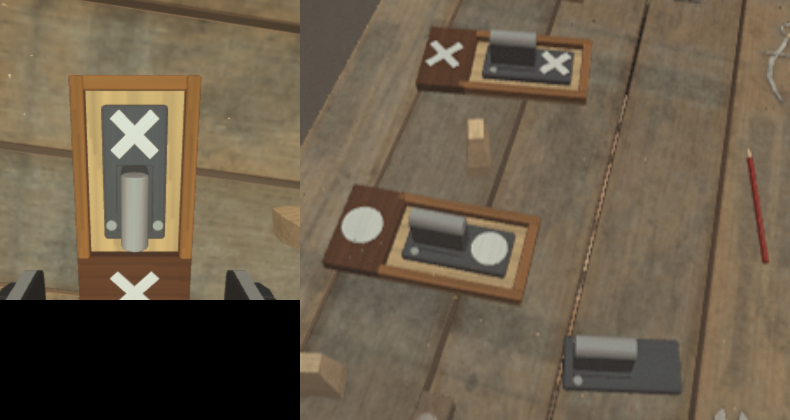

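Both brackets sit flat in their matching pockets: cross foot at (135,170) in the left view, round foot at (460,240) in the right view. The plain bracket and wood block are unmoved.

```bash
python3 -c "
from station import ctrl
print(ctrl.sign_off())"
```

```text
the job is handed in; nothing more can be done
None
```

The round- and cross-tagged brackets are each flat in their matching nests, the plain bracket and wood block were left where they were, and the job was handed in at about 23 s.

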